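Clamp the loose stave back onto a cheese board

TASK

The end stave has come off the small wooden cheese board: lay it flat in the open mouth of the orange and black bar clamp, next to the board's bare edge with the ends level, and let go of it. Then pump the clamp, squeezing its trigger towards the pistol grip and letting it right out again, until the jaw has driven the stave up tight against the board. Finish while still squeezing the trigger so that the joint stays under pressure, firm but not so hard that the wood is crushed, and leave the other things on the worktop standing where they are.

Things in the scene. Friction and masses are not known exactly. Their poses are not given: they have to be found in the camera images.
- clamp: One-hand ratchet bar clamp, loose, 1 kg, lying on its side. Origin: on the worktop under its black housing (46 x 60 x 29 mm), through which the bar runs. Own axes: +x the way both jaws point (away from the robot); -x the way the black pistol grip (y +5 to +25 mm, z 3 to 29 mm, reaching x = -130 mm) and the orange trigger point; -y the way to the far jaw
- clamp_grip (a point): On the clamp, midway between the outer faces of pistol grip (+y side) and trigger (-y side) with the trigger out; 80 mm to the robot's side of the bar, 24 mm above the worktop; axes as the clamp's. Pinched here along y, across the trigger's rounded swell, both measure 54 mm together with the trigger out, 36 mm fully squeezed. The trigger spans 6 to 25 mm above the worktop
- clamp_trigger (a joint): Trigger, rad: 0 out, 0.20 fully squeezed. Spring return, about 2 N at clamp_grip, pivot 90 mm from there. Each full squeeze draws the far jaw 16 mm in (8 mm teeth); letting it out (to under 0.02) does not move the jaw back. Once the jaw bears, the trigger stops short of 0.20 and the jaw presses about as hard as it is squeezed, only while the squeeze is kept on
- clamp_bar: Toothed steel bar (18 mm wide, 12 to 18 mm above the worktop) with the black far jaw (26 mm thick along y, 29 mm high, reaching x = +94 mm). Axes as the clamp's; origin at the clamp's origin when fully open, moving along the clamp's +y as the jaw closes (75 mm at most). It ratchets: it slides closed but not open
- near_pad (a point): Middle of the orange pad face (40 mm long in x, 22 mm high) of the fixed jaw, 14.5 mm above the worktop, 71 mm beyond the bar, facing the clamp's -y
- far_pad (a point): Middle of the orange pad face (40 mm long in x, 22 mm high) of the far jaw, facing near_pad, 183 mm from it when fully open. Pressing the wood with more than about 90 N would crush it
- board: Cheese board without its last stave: 110 mm long (its x), 90 mm wide (its y), 20 mm thick, striped pale and dark wood, 0.2 kg, loose, lying flat in the clamp beside the fixed jaw's pad. Origin at the centre of its underside. Its bare edge, where the stave belongs, is the -y face (y = -45 mm), towards the far jaw
- stave: Loose dark wooden strip 110 mm long (its x), 34 mm wide (its y), 20 mm thick, 75 g, lying flat in front of the clamp. Origin at the centre of its underside. Either long edge may go to the board. Home, its origin is 62 mm from the board's along the board's -y. The jaw will push it across a gap, so room for a finger (about 24 mm) may be left
- glue_bottle: Bystander: white glue bottle with green band and orange nozzle, 50 mm across, 141 mm high, origin at its foot
- jam_jar: Bystander: glass jam jar, 64 mm across, 98 mm high, origin at its foot
- tuna_tin: Bystander: round tin, 86 mm across, 40 mm high, origin at its foot
Not all that is in view belongs to the job. Several things have the shape of the stave; the one meant has the colours described above.

How it is judged (in metres and radians):
On the way, in this order (a step that is already met when the one before it is completed fails the run):
1. the stave lies flat in the clamp's mouth beside the board's bare edge (origin 58 to 105 mm from the board's along its -y, ends level within 20 mm, within 0.15 rad of parallel), let go (y of stave in the frame of board between -0.105 and -0.058 m and x of stave in the frame of board between -0.02 and 0.02 m and angle between the x axis of stave and the x axis of board, either way round below 0.15 rad and height (world z) of stave below 0.004 m and angle between stave's own z axis and vertical below 0.06 rad and contact force between the fingers and stave below 0.2 N), for 0.2 s.
2. the trigger has been squeezed in (over 0.12 rad) (value of joint clamp_trigger above 0.12 rad), for 0.05 s.
3. and let out again (under 0.04 rad) (value of joint clamp_trigger below 0.04 rad), for 0.05 s.
4. the far jaw holds the stave tight against the board (y of stave in the frame of board between -0.0645 and -0.058 m and x of stave in the frame of board between -0.008 and 0.008 m and angle between the x axis of stave and the x axis of board, either way round below 0.05 rad and height (world z) of stave below 0.004 m and angle between stave's own z axis and vertical below 0.06 rad and contact force between clamp_bar and stave above 8 N and contact force between clamp and board above 6 N), for 0.3 s.
At the end, for the whole second after the job is handed in: The fingers still squeeze the clamp (over 5 N), which lies flat; the far jaw presses the stave with over 8 N, the fixed jaw the board with over 6 N; the stave lies flat, untouched by the fingers, closed up within 2.5 mm, ends level within 8 mm, parallel within 0.05 rad, at rest (all of step 4 and contact force between the fingers and clamp above 5 N and contact force between the fingers and stave below 0.2 N and contact force between the fingers and board below 0.2 N and linear speed of stave below 0.02 m/s and height (world z) of clamp below 0.012 m and angle between clamp's own z axis and vertical below 0.1 rad); the arm keeps its last pose, push and grip.
It fails at once if the wood is crushed: a jaw presses the stave or the board with more than 90 N (contact force between clamp_bar and stave above 90 N or contact force between clamp and board above 90 N).
It fails at once if a bystander (glue bottle, jam jar, tin) is shifted by more than 30 mm or tipped ((distance of glue_bottle from where it was at the start of the episode above 0.03 m or angle between glue_bottle's own z axis and vertical above 0.35 rad) or (distance of jam_jar from where it was at the start of the episode above 0.03 m or angle between jam_jar's own z axis and vertical above 0.35 rad) or (distance of tuna_tin from where it was at the start of the episode above 0.03 m or angle between tuna_tin's own z axis and vertical above 0.35 rad)).
It also fails if it takes over 48 s, if anything falls off the work surface, if the arm or the gripper's body presses on something with over 40 N, if the wrist force passes 120 N, or if a joint passes its speed limit or range.

ROBOT

A 6-joint arm with a two-finger parallel gripper is mounted at the origin on a cart in front of the work surface, level with it; the furniture and walls round the work are solid. World frame = base frame: x ahead of the robot, y to its left, z up, the work surface at z = 0. Lengths are in m, angles in degrees, forces in N, time in s.
With the tool pointing down it reaches from about 0.3 to 0.75 m from the base axis. Payload 8.5 kg.
Tool frame: the origin (TCP) lies at the very end of the fingers, on their centre line; the grasp point (between the pads) lies 19 mm behind it (env.hold_point_z is the distance from the TCP to the grasp point, in m); z points along the fingers, y is the line along which they close (so a half turn about z gives the same grasp; the last joint's range is limited). The gripper opens to 85 mm and grips with 20 to 120 N. Pads are 22 mm wide; open, the fingers measure 114 mm over their backs; the gripper's body (76 mm by 85 mm) begins 54 mm behind the grasp point. The pads swing forward as they close: fully open they stand 13 mm farther back than shut.
Start: joints at [-87.909, 21.807, 74.336, -0, 83.858, -12.336], TCP at [0.137, -0.533, 0.231] pointing down, gripper open.
Joint ranges: [-178.18, 178.18], [-50.72, 133.34], [12.68, 142.11], [-81.47, 261.47], [9.98, 163.14], [-165.26, 165.26]. Speed limits (degrees/s): [136.94, 136.94, 180, 180, 180, 180].

INTERFACE

Orientations are given as a 3x3 rotation matrix whose columns are the frame's x, y, z axes.
In Python, from rig import env, optics gives the robot as it stands.
- The arm moves only by the shell command python3 -m jog 'ROWS' [OPENING] [FORCE]. ROWS is JSON, a list of rows, each an object with "linear": the shift along the tool's x, y, z in units of 40 mm (1.0 is 40 mm), a list of three; "roll": the turn about the tool's z in units of 5 degrees (1.0 is 5 degrees). A call has 1 to 12 rows; each row shifts and turns the commanded pose from where the row before left it, along the tool's axes as they then stand; what a row does not reach is not made up. A row lasts 1/12 s, in which the tool goes at most 41.7 mm and 7.16 degrees, less where a joint would pass 70% of its speed; a pose out of reach is approached as far as the arm can. A call is refused whole if a number of a shift passes 1 or a number of a turn 1, either way. A call with a gripper value outside its range is refused whole. OPENING is the opening, from -1 (shut) to 1 (fully open), set as the call begins (- or left out, the last holds). The fingers move at their own pace and stop on an object; FORCE is the grip in N (left out, the last holds). Time passes only in rows, so rows that do not move let the fingers close. It gives the time, the measured TCP pose, the force, the opening and the grip force at its end, in the units of the state.
- env.observe(): the state, without advancing time (a new reading comes with each control period).
- optics.get_image(name): name is "scene" or "top" or "wrist"; returns the picture (480x640x3 uint8, red, green, blue); there is no depth.
- optics.calibration(name): a dict with "fov_y" (degrees; the focal length in pixels is half the picture's height over the tangent of half this angle, whatever the lens; pixels are square), "cx", "cy" (the principal point, pixels), "T" (4x4, takes a point from camera to world coordinates). Camera axes: x right, y down, z forward; pixel columns grow to the right and rows downward; lengths in m; the calibration is good to about 2 mm. A picture is of the moment at which its call begins: read the wrist's pose just before it. calibration takes no time and is no camera call; for the wrist camera it gives the pose at the moment of the call.
- env.close_job(): hands the job in; it is judged then, once.
The state is a dict: "time_s": time; "q": joint angles; "qvel": joint speeds; "joint_efforts": joint torques, N m; "position": TCP position; "tool_rot": TCP orientation; "ft_force": force on the tool from outside, world axes, zero at the start; "wrist_torque": the same for the moment, N m; "grip_width": finger opening in m; "gripper_force": force on a finger pad.
Only numpy, scipy, OpenCV 4.12 (cv2) and the standard library are available. Lean on these libraries where they do the work, as an engineer would, in place of code of your own. Each camera call takes 0.05 s, during which the arm holds its last target. There are 200 camera calls.

## Working session

There is one attempt and no reset: what is moved stays moved. The work goes in short steps, Python scripts to look and compute and a shell command to move; the robot and the scene stay as the last step left them, time stands still between calls to the robot, and variables do not carry over. Pictures are saved under pics/ and viewed, at most 10 in all, crops included, and the job is handed in when it is done.

```bash
mkdir -p pics; python3 - <<'E'
from rig import env, optics
import cv2,numpy as np
for n in("top","scene"):
    im=optics.get_image(n); cv2.imwrite(f"pics/{n}0.png",im[:,:,::-1]); c=optics.calibration(n); print(n,c["fov_y"],c["cx"],c["cy"],np.round(c["T"],4).tolist(), [k for k in c])
s=env.observe(); print(s["position"],np.round(s["tool_rot"],4).tolist(),s["grip_width"],s["time_s"],env.hold_point_z)
E
```

```text
top 45.69736325617381 330.1832259297675 238.39037919415472 [[0.0613, -0.9681, 0.2431, 0.262], [-0.9981, -0.061, 0.0087, -0.303], [0.0064, -0.2432, -0.97, 1.1341], [0.0, 0.0, 0.0, 1.0]] ['fov_y', 'cx', 'cy', 'T']
scene 47.4238367795394 320.0538390725967 240.19817485461041 [[0.8819, -0.259, 0.394, 0.1343], [-0.4713, -0.4582, 0.7536, -1.0425], [-0.0147, -0.8503, -0.5262, 0.5569], [0.0, 0.0, 0.0, 1.0]] ['fov_y', 'cx', 'cy', 'T']
[ 0.13700354 -0.53239097  0.23074941] [[0.9685, 0.2491, -0.0], [0.2491, -0.9685, 0.0014], [0.0003, -0.0013, -1.0]] 0.08536046167256095 0.1 0.0187
```

View pics/top0.png

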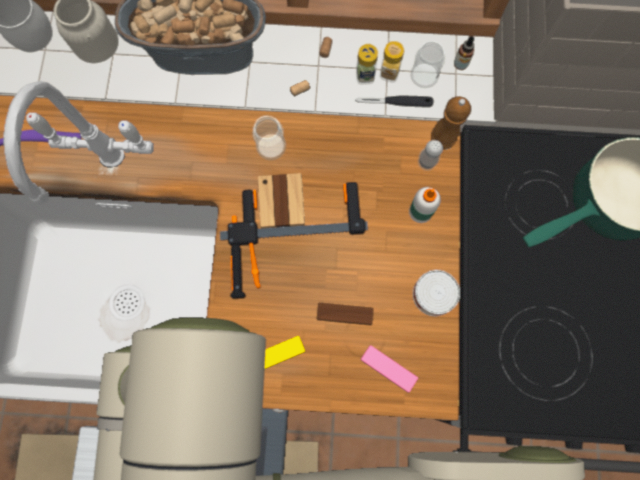

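View pics/scene0.png

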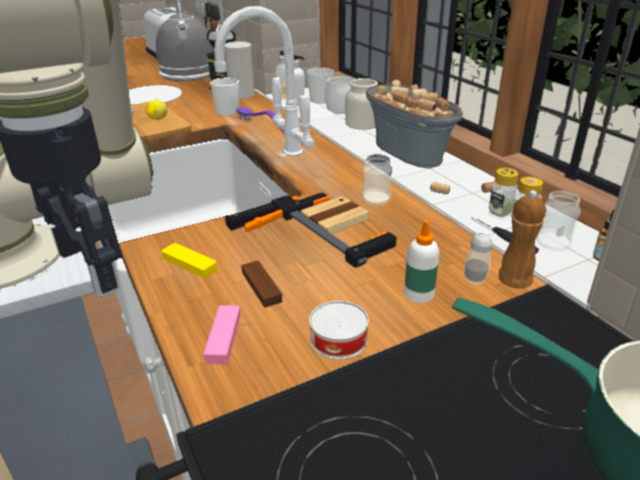

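The strip-shaped things in the top view are dark brown (345,314), yellow (283,352) and pink (390,368). Only the brown one is a dark wooden strip, so that is the stave. I'll confirm it in a crop.

```bash
cat > h.py <<'E'
from rig import env, optics
import cv2,numpy as np
def ray(n,uv,z,c=None):
    c=c or optics.calibration(n); f=240/np.tan(np.radians(c["fov_y"]/2)); T=np.array(c["T"])
    uv=np.atleast_2d(uv).astype(float)
    d=np.c_[(uv[:,0]-c["cx"])/f,(uv[:,1]-c["cy"])/f,np.ones(len(uv))]@T[:3,:3].T
    return T[:3,3]+d*((z-T[2,3])/d[:,2])[:,None]
E
python3 - <<'E'
import cv2
im=cv2.imread("pics/top0.png")
cv2.imwrite("pics/crop1.png",cv2.resize(im[160:335,205:445],None,fx=3.3,fy=3.3,interpolation=cv2.INTER_CUBIC))
E
```

```text
(no output)
```

View pics/crop1.png

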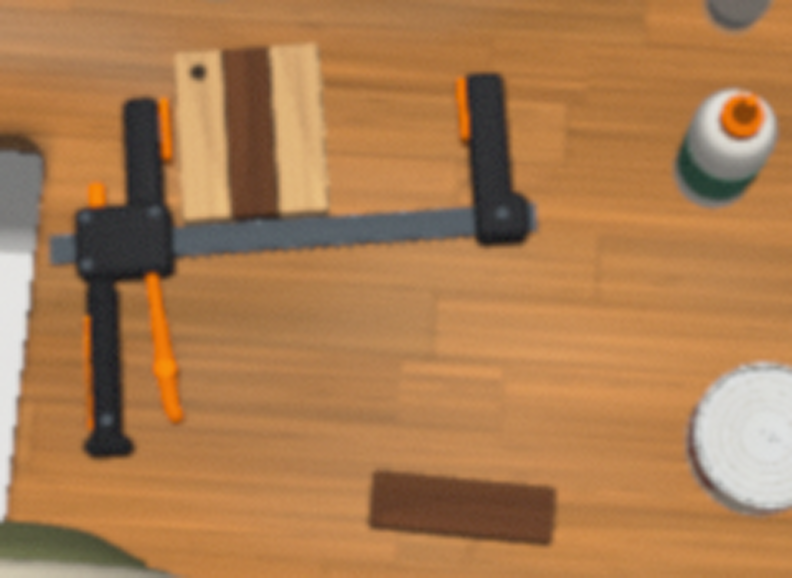

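The crop shows the dark brown stave with corners at crop (372,472), (554,487), (550,544), (370,527). The board's top corners are at (175,53), (318,43), (327,212), (183,220), and the trigger swell is at about (165,370).

```bash
cat >> h.py <<'E'
def R2(a): return np.array([[np.cos(a),-np.sin(a)],[np.sin(a),np.cos(a)]])
def fitrect(P,Lx,Ly):  # P order: far-left, far-right, near-right, near-left (world +x/+y, +x/-y, -x/-y, -x/+y)
    M=np.array([[1,1],[1,-1],[-1,-1],[-1,1]])*[Lx/2,Ly/2]
    c=P.mean(0); Q=P-c; a=np.arctan2((M[:,0]*Q[:,1]-M[:,1]*Q[:,0]).sum(),(M*Q).sum()); return c,np.degrees(a),np.abs(M@R2(a).T+c-P).max()
E
python3 - <<'E'
from h import *
k=lambda L:np.array(L)/3.3+[205-.35,160-.35]
w=lambda L,z:ray("top",k(L),z)[:,:2]
print("board",fitrect(w([(175,53),(318,43),(327,212),(183,220)],.02),.110,.090))
# refine stave by colour
im=cv2.imread("pics/top0.png"); hsv=cv2.cvtColor(im,cv2.COLOR_BGR2HSV)
m=((hsv[...,2]<115)).astype(np.uint8); m[:295]=0;m[332:]=0;m[:,:310]=0;m[:,380:]=0
u=np.argwhere(m)[:,::-1]; r=cv2.minAreaRect(u.astype(np.float32)); print(len(u),r)
print("stave mid",ray("top",u.mean(0),.018)[0,:2])
P=w([(372,472),(554,487),(550,544),(370,527)],.02); print("stave",fitrect(P,.034,.110),P)
print("housing",fitrect(w([(77,210),(170,205),(173,277),(80,281)],.029),.046,.060), w([(77,210),(170,205),(173,277),(80,281)],.029))
print("barline",w([(175,243),(470,222)],.018))
print("pads near,far",w([(172,128),(457,107)],.025))
print("swell",w([(176,370),(165,370)],.025),"grip outer",w([(88,350),(122,350)],.029),"grip tip",w([(107,455)],.029))
E
```

```text
board (array([ 0.61722214, -0.18650115]), np.float64(7.455237216761959), np.float64(0.0007167515834829163))
884 ((344.6661682128906, 313.7048034667969), (54.43463897705078, 16.597694396972656), 5.946863651275635)
stave mid [ 0.39190221 -0.3302376 ]
stave (array([ 0.39230869, -0.33007716]), np.float64(-1.3462809583976134), np.float64(0.0021712007269227285)) [[ 0.4099648  -0.2758687 ]
 [ 0.40777684 -0.38423719]
 [ 0.3740604  -0.38333863]
 [ 0.37743271 -0.27686413]]
housing (array([ 0.53842329, -0.11720432]), np.float64(7.0496132405851535), np.float64(0.002188996357644732)) [[ 0.5573239  -0.08597359]
 [ 0.56405209 -0.14219899]
 [ 0.51915948 -0.14820184]
 [ 0.51315769 -0.09244287]]
barline [[ 0.54315272 -0.14590141]
 [ 0.56788246 -0.32570141]]
pads near,far [[ 0.61450639 -0.13825701]
 [ 0.63935756 -0.31349241]]
swell [[ 0.46312123 -0.15473218]
 [ 0.46270944 -0.14816137]] grip outer [[ 0.47121611 -0.10164659]
 [ 0.47248853 -0.12192708]] grip tip [[ 0.40908031 -0.11935298]]
```

```bash
python3 -m jog '[{"linear":[0.676,-0.3,0],"roll":0},{"linear":[0.676,-0.3,0],"roll":0},{"linear":[0.676,-0.3,0],"roll":0},{"linear":[0.676,-0.3,0],"roll":0},{"linear":[0.676,-0.3,0],"roll":0},{"linear":[0.676,-0.3,0],"roll":0},{"linear":[0.676,-0.3,0],"roll":0},{"linear":[0.676,-0.3,0],"roll":0},{"linear":[0.676,-0.3,0],"roll":0},{"linear":[0.676,-0.3,0],"roll":0},{"linear":[0.676,-0.3,0],"roll":0}]' 1 30
python3 -m jog '[{"linear":[0,0,0.2],"roll":-1},{"linear":[0,0,0.2],"roll":-1},{"linear":[0,0,0.2],"roll":-1},{"linear":[0,0,0.2],"roll":-1},{"linear":[0,0,0.2],"roll":-1},{"linear":[0,0,0.2],"roll":-1},{"linear":[0,0,0.2],"roll":-1},{"linear":[0,0,0.2],"roll":-1},{"linear":[0,0,0.2],"roll":-1},{"linear":[0,0,0.2],"roll":-1},{"linear":[0,0,0.2],"roll":-1}]'
python3 -m jog '[{"linear":[0,0,0],"roll":-1},{"linear":[0,0,0],"roll":-1},{"linear":[0,0,0],"roll":-1},{"linear":[0,0,0],"roll":-0.85},{"linear":[0,0,0],"roll":0}]'
cat >> h.py <<'E'
def go(tx,ty,tz,yaw):  # remaining shift in tool units, roll units
    s=env.observe(); R=np.array(s["tool_rot"]); p=np.array(s["position"]); y=np.degrees(np.arctan2(R[1,0],R[0,0]))
    print("t",s["time_s"],"p",p.round(4),"yaw",y.round(2),"w",round(s["grip_width"],4),"F",np.round(s["ft_force"],1),s["gripper_force"],"q6",round(s["q"][5],1))
    print("units",(R.T@(np.array([tx,ty,tz])-p)/.04).round(3),"roll",((y-yaw)/5).round(3))
E
python3 - <<'E'
from h import *
go(.392,-.3302,.004,88.65)
c=optics.calibration("wrist");im=optics.get_image("wrist");cv2.imwrite("pics/w1.png",im[:,:,::-1])
np.save("w1c.npy",np.array(c["T"])); print(c["fov_y"],c["cx"],c["cy"])
E
```

```text
time_s: 1.02
position: [0.3931, -0.3295, 0.2311]
tool_rot: [[0.968, 0.249, -0.0], [0.249, -0.968, 0.001], [-0.0, -0.001, -1.0]]
ft_force: [0.4, -0.4, 0.5]
grip_width: 0.0856
gripper_force: 0.0
time_s: 1.93
position: [0.3921, -0.3305, 0.1427]
tool_rot: [[0.347, 0.938, -0.0], [0.938, -0.347, 0.001], [0.0, -0.001, -1.0]]
ft_force: [-0.2, -0.9, -0.0]
grip_width: 0.0855
gripper_force: 0.0
time_s: 2.35
position: [0.3921, -0.3306, 0.143]
tool_rot: [[0.02, 1.0, -0.0], [1.0, -0.02, 0.001], [0.001, -0.0, -1.0]]
ft_force: [0.0, -0.0, -0.3]
grip_width: 0.0857
gripper_force: 0.0
t 2.35 p [ 0.3921 -0.3306  0.143 ] yaw 88.83 w 0.0857 F [ 0.  -0.  -0.3] 0.0 q6 -52.2
units [ 7.000e-03 -1.000e-03  3.476e+00] roll 0.035
66.06150448575023 320.5483238998432 247.38366889305252
```

View pics/w1.png

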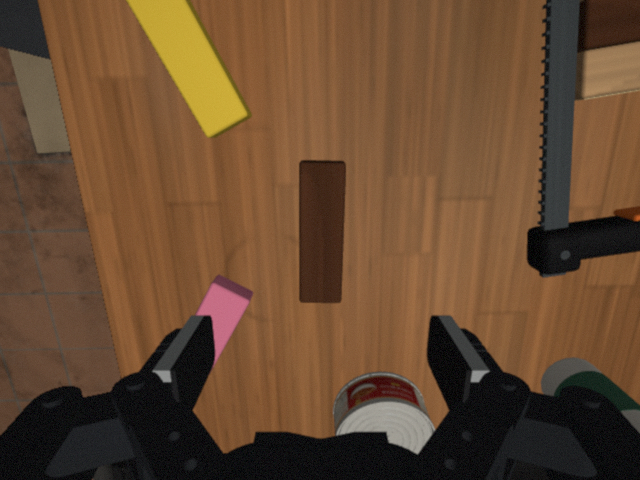

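The wrist view shows the stave with corners at about (300,161), (344,161), (341,302), (300,302). The tin at (385,410) is ahead of the far end of the stave. I'll refine the stave pose and check the clearance to the tin.

```bash
python3 - <<'E'
from h import *
im=cv2.imread("pics/w1.png"); hsv=cv2.cvtColor(im,cv2.COLOR_BGR2HSV)
m=(hsv[...,2]<110).astype(np.uint8); m[:130]=0;m[320:]=0;m[:,:270]=0;m[:,370:]=0
cs,_=cv2.findContours(m,0,1); c=max(cs,key=cv2.contourArea); r=cv2.minAreaRect(c); b=cv2.boxPoints(r); print(r)
P=ray("wrist",b,.02)[:,:2]; print(P.round(4),"mean",P.mean(0).round(4))
e=[P[(i+1)%4]-P[i] for i in range(4)]; print([ (round(float(np.hypot(*v)),4),round(float(np.degrees(np.arctan2(v[1],v[0]))),2)) for v in e])
print("tin",ray("top",[(437,292)],.04),"bottle",ray("top",[(428,196)],.141),"jar",ray("top",[(268,127)],.098))
E
```

```text
((322.0, 231.5), (143.0, 46.0), 90.0)
[[ 0.3801 -0.2739]
 [ 0.4123 -0.2748]
 [ 0.4118 -0.3852]
 [ 0.3754 -0.3843]] mean [ 0.3949 -0.3295]
[(0.0322, -1.43), (0.1105, -90.26), (0.0364, 178.52), (0.1104, 87.56)]
tin [[ 0.4424131  -0.50620269  0.04      ]] bottle [[ 0.60221011 -0.46815443  0.141     ]] jar [[ 0.73986211 -0.1574841   0.098     ]]
```

```bash
python3 -m jog '[{"linear":[0,0.03,0.5],"roll":0},{"linear":[0,0,0.5],"roll":0},{"linear":[0,0,0.5],"roll":0},{"linear":[0,0,0.5],"roll":0},{"linear":[0,0,0.5],"roll":0},{"linear":[0,0,0.4],"roll":0},{"linear":[0,0,0.3],"roll":0},{"linear":[0,0,0.2],"roll":0},{"linear":[0,0,0.05],"roll":0},{"linear":[0,0,0],"roll":0}]' 0.6
python3 -m jog '[{"linear":[0,0,0]},{"linear":[0,0,0]},{"linear":[0,0,0]},{"linear":[0,0,0]},{"linear":[0,0,0]},{"linear":[0,0,0]},{"linear":[0,0,0]},{"linear":[0,0,0]}]' -1 40
```

```text
time_s: 3.23
position: [0.3934, -0.3307, 0.0051]
tool_rot: [[0.024, 1.0, -0.0], [1.0, -0.024, 0.0], [0.0, -0.0, -1.0]]
ft_force: [-0.0, 0.3, -0.3]
grip_width: 0.0685
gripper_force: 0.0invalid input
```

```bash
python3 -m jog '[{"linear":[0,0,0],"roll":0},{"linear":[0,0,0],"roll":0},{"linear":[0,0,0],"roll":0},{"linear":[0,0,0],"roll":0},{"linear":[0,0,0],"roll":0},{"linear":[0,0,0],"roll":0},{"linear":[0,0,0],"roll":0},{"linear":[0,0,0],"roll":0}]' -1 40
```

```text
time_s: 3.9
position: [0.3936, -0.331, 0.0062]
tool_rot: [[0.023, 1.0, 0.001], [1.0, -0.023, -0.001], [-0.001, 0.001, -1.0]]
ft_force: [-0.9, 0.6, 5.5]
grip_width: 0.0332
gripper_force: 40.5
```

```bash
python3 -m jog '[{"linear":[0,0,-0.1],"roll":0},{"linear":[0,0,-0.3],"roll":0.4},{"linear":[0,0,-0.3],"roll":1},{"linear":[0,0,-0.3],"roll":1},{"linear":[0,0,-0.3],"roll":1},{"linear":[0,0,-0.3],"roll":1},{"linear":[0,0,-0.3],"roll":1},{"linear":[0,0,-0.3],"roll":1},{"linear":[0,0,-0.3],"roll":1},{"linear":[0,0,-0.2],"roll":1},{"linear":[0,0,-0.1],"roll":1},{"linear":[0,0,0],"roll":1}]'
python3 -m jog '[{"linear":[0,0,0],"roll":1},{"linear":[0,0,0],"roll":1},{"linear":[0,0,0],"roll":1},{"linear":[0,0,0],"roll":1},{"linear":[0,0,0],"roll":1},{"linear":[0,0,0],"roll":0.8},{"linear":[0,0,0],"roll":0}]'
python3 - <<'E'
from h import *
go(.6291,-.2767,.006,7.5)
E
```

```text
time_s: 4.9
position: [0.3936, -0.3309, 0.1186]
tool_rot: [[0.805, 0.594, 0.001], [0.594, -0.805, -0.002], [0.0, 0.002, -1.0]]
ft_force: [0.2, 0.4, -1.9]
grip_width: 0.0331
gripper_force: 39.8
time_s: 5.48
position: [0.3933, -0.3306, 0.1176]
tool_rot: [[0.991, 0.131, -0.0], [0.131, -0.991, 0.0], [-0.0, -0.0, -1.0]]
ft_force: [-0.3, 1.1, -1.0]
grip_width: 0.0329
gripper_force: 39.8
t 5.4833 p [ 0.3933 -0.3306  0.1176] yaw 7.53 w 0.0329 F [-0.3  1.1 -1. ] 39.834229946136475 q6 29.2
units [ 6.021 -0.563  2.789] roll 0.006
```

Now over to the target, then look before lowering.

```bash
python3 -m jog '[{"linear":[0.4,-0.056,0],"roll":0},{"linear":[0.6,-0.056,0],"roll":0},{"linear":[0.6,-0.056,0],"roll":0},{"linear":[0.6,-0.056,0],"roll":0},{"linear":[0.6,-0.056,0],"roll":0},{"linear":[0.6,-0.056,0],"roll":0},{"linear":[0.6,-0.056,0],"roll":0},{"linear":[0.6,-0.056,0],"roll":0},{"linear":[0.6,-0.056,0],"roll":0},{"linear":[0.52,-0.056,0],"roll":0},{"linear":[0.3,0,0],"roll":0},{"linear":[0,0,0],"roll":0}]'
python3 - <<'E'
from h import *
go(.6291,-.2767,.006,7.5)
im=optics.get_image("wrist");cv2.imwrite("pics/w2.png",im[:,:,::-1])
c=optics.calibration("wrist"); np.save("w2T.npy",c["T"])
E
```

```text
time_s: 6.48
position: [0.6307, -0.2754, 0.1169]
tool_rot: [[0.99, 0.138, 0.0], [0.138, -0.99, 0.0], [0.0, -0.0, -1.0]]
ft_force: [0.3, -1.1, -1.1]
grip_width: 0.0326
gripper_force: 39.9
t 6.4833 p [ 0.6307 -0.2754  0.1169] yaw 7.91 w 0.0326 F [ 0.3 -1.1 -1.1] 39.85606849193573 q6 48.7
units [-0.045  0.027  2.771] roll 0.082
```

View pics/w2.png

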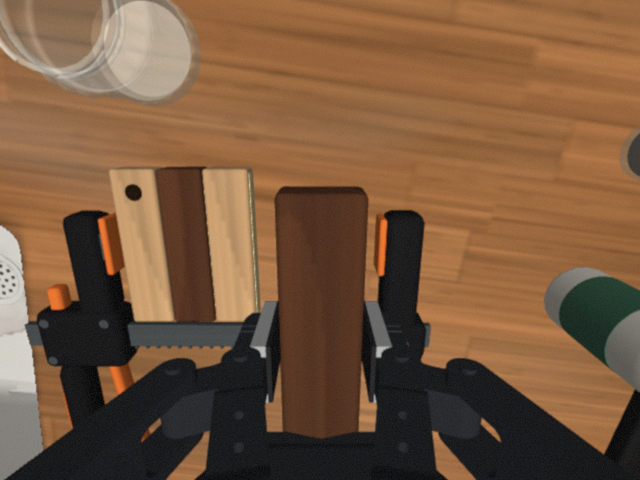

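The wrist view shows the board's top corners at (110,170), (249,168), (260,320), (131,322) and the far pad face at (377,245). The stave hangs over the gap between the board and the far jaw.

```bash
python3 - <<'E'
from h import *
P=ray("wrist",[(110,170),(249,168),(260,320),(131,322)],.02)[:,:2]
c,a,e=fitrect(P,.11,.09);print("board",c.round(4),a,e)
pads=ray("wrist",[(378,245),(120,245)],.026)[:,:2];print("far/near pad",pads)
R=R2(np.radians(a)); print("pads in board",((pads-c)@R).round(4))
tz=.1169  # stave top approx 
S=ray("wrist",[(277,189),(367,189)],tz-.006+.02)[:,:2];print("stave far corners in board",((S-c)@R).round(4))
t=c+R@[0.0,-.091]; print(t); go(*t,.006,a)
E
```

```text
board [ 0.6188 -0.1879] 7.898517143213311 0.0022912285527789678
far/near pad [[ 0.64153024 -0.3139263 ]
 [ 0.61836836 -0.14543646]]
pads in board [[ 0.0052 -0.1279]
 [ 0.0055  0.0422]]
stave far corners in board [[ 0.0582 -0.075 ]
 [ 0.0582 -0.1061]]
[ 0.63126065 -0.27807374]
t 6.5333 p [ 0.6295 -0.2759  0.1169] yaw 7.85 w 0.0327 F [-0.4  0.5 -0.3] 39.85551595687866 q6 48.6
units [0.038 0.062 2.772] roll -0.01
```

```bash
python3 -m jog '[{"linear":[0,0.01,0.4],"roll":0},{"linear":[0,0,0.4],"roll":0},{"linear":[0,0,0.4],"roll":0},{"linear":[0,0,0.4],"roll":0},{"linear":[0,0,0.3],"roll":0},{"linear":[0,0,0.3],"roll":0},{"linear":[0,0,0.2],"roll":0},{"linear":[0,0,0.2],"roll":0},{"linear":[0,0,0.1],"roll":0},{"linear":[0,0,0.06],"roll":0},{"linear":[0,0,0],"roll":0},{"linear":[0,0,0],"roll":0}]'
python3 - <<'E'
from h import *
go(.6295,-.276,.006,7.7)
E
```

```text
time_s: 7.53
position: [0.6293, -0.2769, 0.0074]
tool_rot: [[0.991, 0.134, 0.001], [0.134, -0.991, -0.0], [0.001, 0.001, -1.0]]
ft_force: [0.8, 0.5, -0.6]
grip_width: 0.033
gripper_force: 39.9
t 7.5333 p [ 0.6293 -0.2769  0.0074] yaw 7.68 w 0.033 F [ 0.8  0.5 -0.6] 39.87933397293091 q6 48.7
units [ 0.007 -0.021  0.034] roll -0.003
```

```bash
python3 -m jog '[{"linear":[0,0,0.03],"roll":0},{"linear":[0,0,0],"roll":0}]'
python3 -m jog '[{"linear":[0,0,0],"roll":0},{"linear":[0,0,0],"roll":0},{"linear":[0,0,0],"roll":0},{"linear":[0,0,0],"roll":0},{"linear":[0,0,0],"roll":0}]' 0.07
python3 -m jog '[{"linear":[0,0,-0.2],"roll":0},{"linear":[0,0,-0.4],"roll":0},{"linear":[0,0,-0.5],"roll":0},{"linear":[0,0,-0.6],"roll":0},{"linear":[0,0,-0.6],"roll":0},{"linear":[0,0,-0.6],"roll":0},{"linear":[0,0,-0.1],"roll":0},{"linear":[0,0,0],"roll":0}]'
python3 - <<'E'
from h import *
go(.6295,-.276,.006,7.7)
im=optics.get_image("wrist");cv2.imwrite("pics/w3.png",im[:,:,::-1])
im=optics.get_image("top");cv2.imwrite("pics/t3.png",im[:,:,::-1])
E
```

```text
time_s: 7.7
position: [0.6294, -0.2769, 0.0063]
tool_rot: [[0.991, 0.134, 0.001], [0.134, -0.991, -0.001], [0.001, 0.001, -1.0]]
ft_force: [0.8, 0.1, -0.8]
grip_width: 0.0329
gripper_force: 40.0
time_s: 8.12
position: [0.6291, -0.2767, 0.0058]
tool_rot: [[0.991, 0.134, -0.0], [0.134, -0.991, 0.0], [-0.0, -0.0, -1.0]]
ft_force: [-0.1, -0.0, -0.4]
grip_width: 0.0455
gripper_force: 0.0
time_s: 8.78
position: [0.6297, -0.2771, 0.1281]
tool_rot: [[0.991, 0.134, 0.004], [0.134, -0.991, -0.002], [0.003, 0.003, -1.0]]
ft_force: [-0.1, -0.7, -0.7]
grip_width: 0.0457
gripper_force: 0.0
t 8.7833 p [ 0.6297 -0.2771  0.1281] yaw 7.68 w 0.0457 F [-0.1 -0.7 -0.7] 0.0 q6 48.7
units [-0.012 -0.037  3.053] roll -0.004
```

View pics/w3.png

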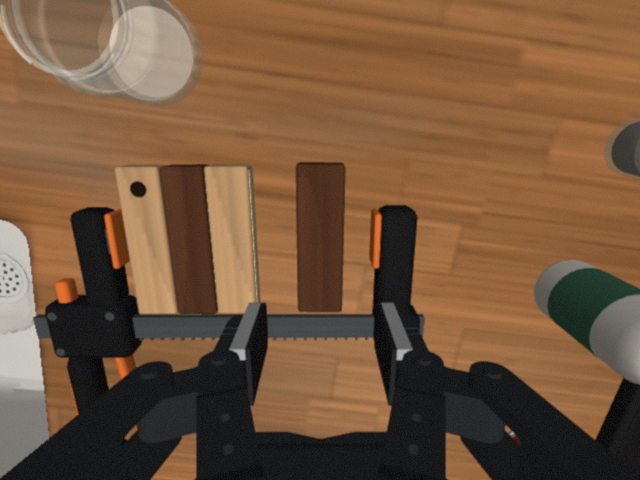

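The stave lies parallel to the board (board edge at column 255, stave columns 297–343) with its ends about 2 mm off level. Next, the grip.

```bash
python3 -m jog '[{"linear":[-0.3,-0.4,0],"roll":0},{"linear":[-0.4,-0.45,0],"roll":0},{"linear":[-0.4,-0.45,0],"roll":0},{"linear":[-0.4,-0.45,0],"roll":0},{"linear":[-0.4,-0.45,0],"roll":0},{"linear":[-0.4,-0.45,0],"roll":0},{"linear":[-0.4,-0.45,0],"roll":0},{"linear":[-0.4,-0.45,0],"roll":0},{"linear":[-0.4,-0.45,0],"roll":0},{"linear":[-0.21,-0.4,0],"roll":0},{"linear":[0,0,0],"roll":0}]' 1 30
python3 - <<'E'
from h import *
go(.459,-.1225,.005,7.5)
im=optics.get_image("wrist");cv2.imwrite("pics/w4.png",im[:,:,::-1])
E
```

```text
time_s: 9.8
position: [0.4558, -0.1195, 0.1247]
tool_rot: [[0.991, 0.135, -0.004], [0.135, -0.991, 0.003], [-0.004, -0.003, -1.0]]
ft_force: [0.8, 1.0, 0.4]
grip_width: 0.0855
gripper_force: 0.0
t 9.8 p [ 0.4558 -0.1195  0.1247] yaw 7.74 w 0.0855 F [0.8 1.  0.4] 0.0 q6 53.1
units [0.08  0.095 2.991] roll 0.048
```

View pics/w4.png

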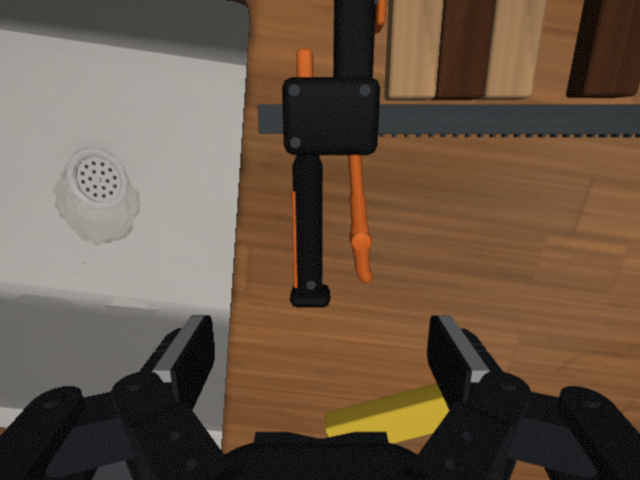

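```bash
python3 - <<'E'
from h import *
g=ray("wrist",[(295,242)],.02)[0,:2]; s=ray("wrist",[(372,242)],.018)[0,:2]; b=ray("wrist",[(400,119),(620,122)],.018)[:,:2]
a=np.arctan2(b[0,0]-b[1,0],b[1,1]-b[0,1])
a=np.arctan((b[1,0]-b[0,0])/-(b[1,1]-b[0,1])); print("ang",np.degrees(a)); R=R2(a)
print("swell in clamp x rel bar",((s-b[0])@R)[0],"width",((g-s)@R),g,s)
c=b[0]+R@[-.08,0]; m=((g-s)@R)[1]; y=(s@R)[1]+m/2
t=R@[((b[0])@R)[0]-.08, y+.007]; print("target (mid+7mm)",t); go(*t,.006,np.degrees(a))
E
```

```text
ang 6.981511129426527
swell in clamp x rel bar -0.08188584131956761 width [-0.00010132  0.05399946] [ 0.4594875  -0.10406085] [ 0.46615166 -0.15764761]
target (mid+7mm) [ 0.46389088 -0.12367075]
t 9.85 p [ 0.4573 -0.121   0.125 ] yaw 7.73 w 0.0851 F [-0.8 -0.2  0.1] 0.0 q6 53.1
units [0.16  0.094 2.974] roll 0.15
```

```bash
python3 -m jog '[{"linear":[0.13,0.09,0],"roll":0.08},{"linear":[0,0,0.4],"roll":0},{"linear":[0,0,0.4],"roll":0},{"linear":[0,0,0.4],"roll":0},{"linear":[0,0,0.4],"roll":0},{"linear":[0,0,0.4],"roll":0},{"linear":[0,0,0.4],"roll":0},{"linear":[0,0,0.3],"roll":0},{"linear":[0,0,0.2],"roll":0},{"linear":[0,0,0.07],"roll":0},{"linear":[0,0,0],"roll":0}]' 1 25
python3 -m jog '[{"linear":[0,0,0],"roll":0},{"linear":[0,0,0],"roll":0},{"linear":[0,0,0],"roll":0},{"linear":[0,0,0],"roll":0},{"linear":[0,0,0],"roll":0},{"linear":[0,0,0],"roll":0},{"linear":[0,0,0],"roll":0},{"linear":[0,0,0],"roll":0},{"linear":[0,0,0],"roll":0},{"linear":[0,0,0],"roll":0}]' -0.25 25
```

```text
time_s: 10.77
position: [0.4644, -0.1254, 0.0062]
tool_rot: [[0.992, 0.126, -0.001], [0.126, -0.992, 0.0], [-0.001, -0.001, -1.0]]
ft_force: [0.2, -0.1, -0.5]
grip_width: 0.0858
gripper_force: 0.0
time_s: 11.6
position: [0.4636, -0.1233, 0.0079]
tool_rot: [[0.992, 0.127, -0.001], [0.127, -0.992, 0.002], [-0.0, -0.002, -1.0]]
ft_force: [-2.3, 10.3, 12.4]
grip_width: 0.0349
gripper_force: 23.8
```

```bash
python3 -m jog '[{"linear":[0,0,-0.04],"roll":0},{"linear":[0,0,-0.04],"roll":0},{"linear":[0,0,0],"roll":0},{"linear":[0,0,0],"roll":0},{"linear":[0,0,0],"roll":0},{"linear":[0,0,0],"roll":0},{"linear":[0,0,0],"roll":0},{"linear":[0,0,0],"roll":0}]' 1 25
python3 - <<'E'
from h import *
im=optics.get_image("top");cv2.imwrite("pics/t5.png",cv2.resize(im[160:335,205:445,::-1],None,fx=3.3,fy=3.3,interpolation=cv2.INTER_CUBIC))
E
```

```text
time_s: 12.27
position: [0.4641, -0.1251, 0.0101]
tool_rot: [[0.992, 0.127, -0.0], [0.127, -0.992, 0.0], [-0.0, -0.0, -1.0]]
ft_force: [0.2, -0.1, -0.1]
grip_width: 0.0855
gripper_force: 0.0
```

View pics/t5.png

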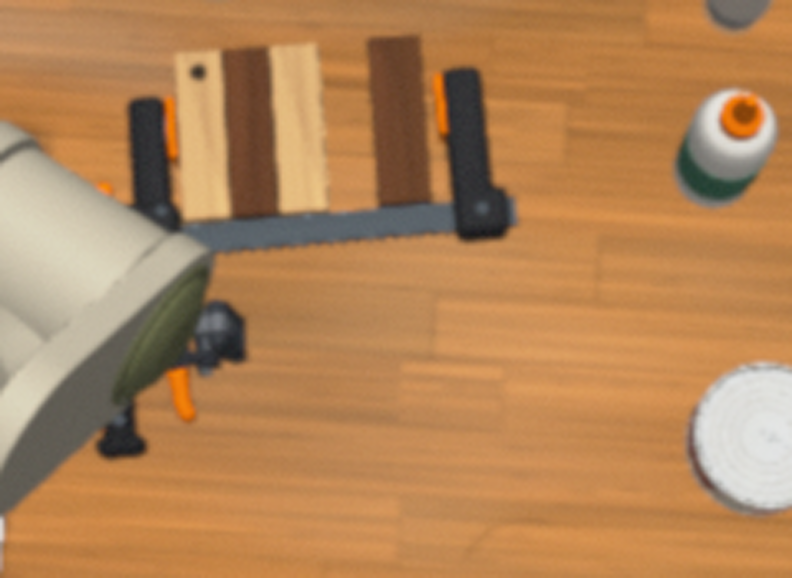

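The first squeeze drew the jaw in: the far pad is now at crop column 436, with the stave at 370–428 and the board edge at 322. The clamp shifted a few millimetres, so I'll offset the tool while it is open to be sure the trigger comes fully out.

```bash
python3 -m jog '[{"linear":[0,0.08,0],"roll":0},{"linear":[0,0.08,0],"roll":0},{"linear":[0,0,0],"roll":0},{"linear":[0,0,0],"roll":0},{"linear":[0,0,0],"roll":0},{"linear":[0,-0.08,0],"roll":0},{"linear":[0,-0.08,0],"roll":0}]' 1 25
python3 -m jog '[{"linear":[0,0,0],"roll":0},{"linear":[0,0,0],"roll":0},{"linear":[0,0,0],"roll":0},{"linear":[0,0,0],"roll":0},{"linear":[0,0,0],"roll":0},{"linear":[0,0,0],"roll":0},{"linear":[0,0,0],"roll":0},{"linear":[0,0,0],"roll":0},{"linear":[0,0,0],"roll":0},{"linear":[0,0,0],"roll":0}]' -0.25 25
python3 -m jog '[{"linear":[0,0,0],"roll":0},{"linear":[0,0,0],"roll":0},{"linear":[0,0,0],"roll":0},{"linear":[0,0.08,0],"roll":0},{"linear":[0,0.08,0],"roll":0},{"linear":[0,0,0],"roll":0},{"linear":[0,0,0],"roll":0},{"linear":[0,0,0],"roll":0},{"linear":[0,0,0],"roll":0},{"linear":[0,-0.08,0],"roll":0},{"linear":[0,-0.08,0],"roll":0}]' 1 25
python3 - <<'E'
from h import *
im=optics.get_image("top")[160:335,205:445,::-1]; cv2.imwrite("t6.png",im)
hsv=cv2.cvtColor(im,cv2.COLOR_BGR2HSV); o=(hsv[...,0]<16)&(hsv[...,1]>230)&(hsv[...,2]>200)
ys,xs=np.where(o[:,:]); k=(ys<50)&(xs>60)
print("far pad px(crop3.3)",xs[k].mean()*3.3,ys[k].mean()*3.3,k.sum())
row=hsv[30]; print([int(x*3.3) for x in range(40,140) if row[x,2]<110])
E
```

```text
time_s: 12.9
position: [0.4641, -0.1248, 0.0101]
tool_rot: [[0.992, 0.126, -0.0], [0.126, -0.992, 0.0], [-0.0, -0.0, -1.0]]
ft_force: [0.2, 1.0, -0.1]
grip_width: 0.0854
gripper_force: 0.0
time_s: 13.73
position: [0.4644, -0.1244, 0.0109]
tool_rot: [[0.992, 0.127, 0.001], [0.127, -0.992, 0.0], [0.001, -0.0, -1.0]]
ft_force: [0.5, 6.0, 11.7]
grip_width: 0.0342
gripper_force: 24.5
time_s: 14.65
position: [0.4641, -0.1248, 0.0101]
tool_rot: [[0.992, 0.126, -0.0], [0.126, -0.992, 0.0], [-0.0, -0.0, -1.0]]
ft_force: [-0.2, -0.0, -0.1]
grip_width: 0.0853
gripper_force: 0.0
far pad px(crop3.3) 618.7685393258427 113.08988764044943 89
[135, 138, 141, 145, 148, 151, 155, 158, 250, 254, 257, 260, 264, 267, 372, 376, 379, 382, 386, 389, 392, 396, 399, 422, 425, 429, 432, 435, 438, 442, 445, 448, 452, 455]
```

```bash
python3 -c "
import cv2
cv2.imwrite('pics/t6.png',cv2.resize(cv2.imread('t6.png'),None,fx=3.3,fy=3.3,interpolation=cv2.INTER_CUBIC))"
```

```text
(no output)
```

View pics/t6.png

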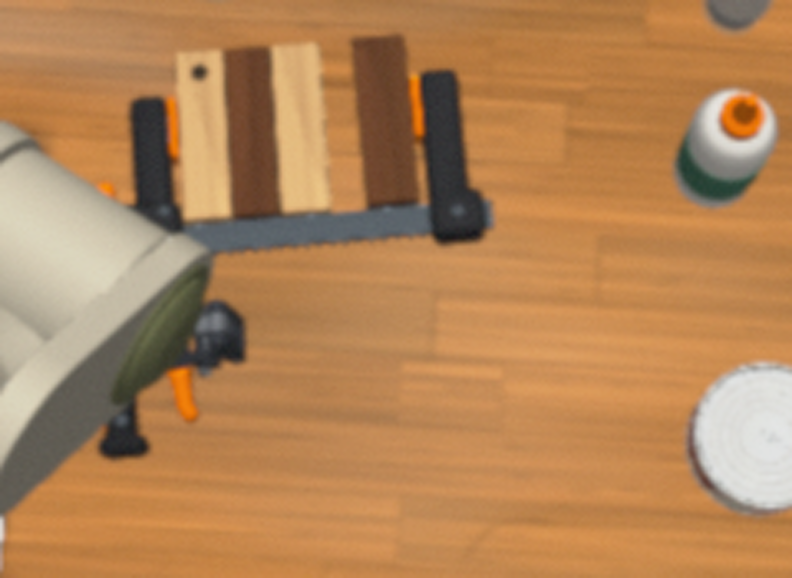

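The far pad now bears on the stave and has pushed it, leaving a gap of about 20 mm to the board, with the ends level. I'll keep pumping.

```bash
python3 -m jog '[{"linear":[0,0,0],"roll":0},{"linear":[0,0,0],"roll":0},{"linear":[0,0,0],"roll":0},{"linear":[0,0,0],"roll":0},{"linear":[0,0,0],"roll":0},{"linear":[0,0,0],"roll":0},{"linear":[0,0,0],"roll":0},{"linear":[0,0,0],"roll":0},{"linear":[0,0,0],"roll":0},{"linear":[0,0,0],"roll":0}]' -0.25 25
python3 -m jog '[{"linear":[0,0,0],"roll":0},{"linear":[0,0,0],"roll":0},{"linear":[0,0,0],"roll":0},{"linear":[0,0.08,0],"roll":0},{"linear":[0,0.08,0],"roll":0},{"linear":[0,0,0],"roll":0},{"linear":[0,0,0],"roll":0},{"linear":[0,0,0],"roll":0},{"linear":[0,0,0],"roll":0},{"linear":[0,-0.08,0],"roll":0},{"linear":[0,-0.08,0],"roll":0}]' 1 25
python3 -m jog '[{"linear":[0,0,0],"roll":0},{"linear":[0,0,0],"roll":0},{"linear":[0,0,0],"roll":0},{"linear":[0,0,0],"roll":0},{"linear":[0,0,0],"roll":0},{"linear":[0,0,0],"roll":0},{"linear":[0,0,0],"roll":0},{"linear":[0,0,0],"roll":0},{"linear":[0,0,0],"roll":0},{"linear":[0,0,0],"roll":0}]' -0.25 25
```

```text
time_s: 15.53
position: [0.4647, -0.1248, 0.011]
tool_rot: [[0.992, 0.127, 0.002], [0.127, -0.992, -0.0], [0.002, 0.0, -1.0]]
ft_force: [0.5, 3.7, 11.2]
grip_width: 0.0341
gripper_force: 24.5
time_s: 16.45
position: [0.4641, -0.1248, 0.0101]
tool_rot: [[0.992, 0.126, -0.0], [0.126, -0.992, 0.0], [-0.0, -0.0, -1.0]]
ft_force: [0.3, 0.6, 0.2]
grip_width: 0.0854
gripper_force: 0.0
time_s: 17.28
position: [0.4656, -0.1261, 0.0112]
tool_rot: [[0.992, 0.127, 0.004], [0.127, -0.992, -0.003], [0.003, 0.003, -1.0]]
ft_force: [1.7, -3.7, 8.4]
grip_width: 0.042
gripper_force: 24.2
```

The grip stopped at 42 mm, so the jaw is bearing. I'll check with the last view while still squeezing.

```bash
python3 -m jog '[{"linear":[0,0,0],"roll":0},{"linear":[0,0,0],"roll":0},{"linear":[0,0,0],"roll":0},{"linear":[0,0,0],"roll":0},{"linear":[0,0,0],"roll":0},{"linear":[0,0,0],"roll":0}]' -0.25 30
python3 - <<'E'
from h import *
im=optics.get_image("top");cv2.imwrite("pics/t7.png",cv2.resize(im[165:290,225:385,::-1],None,fx=4.8,fy=4.8,interpolation=cv2.INTER_CUBIC))
E
```

```text
time_s: 17.78
position: [0.4656, -0.1259, 0.0113]
tool_rot: [[0.992, 0.127, 0.004], [0.127, -0.992, -0.002], [0.003, 0.003, -1.0]]
ft_force: [1.1, -1.2, 9.5]
grip_width: 0.0415
gripper_force: 29.0
```

View pics/t7.png

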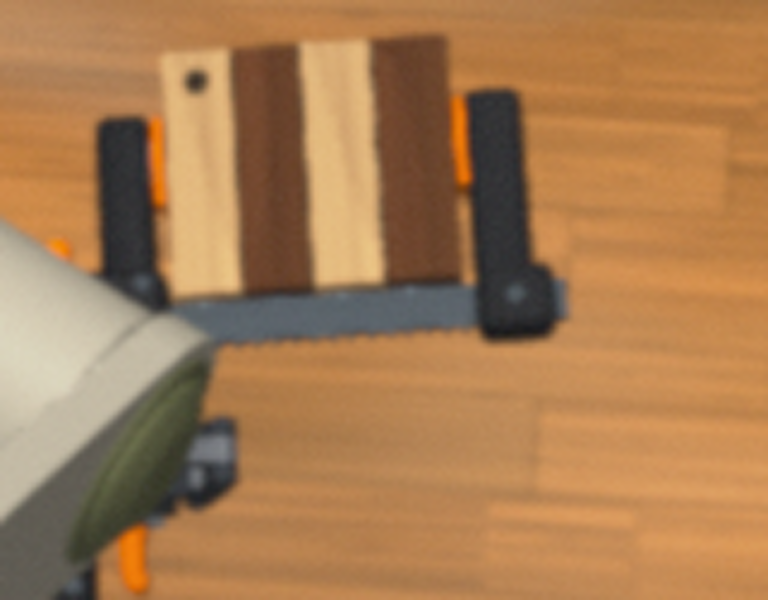

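The joint is closed with the ends level: the stave at (375–455) is flush with the board, with pads bearing at columns 157 and 460. I'm handing in while still squeezing at about 29 N.

```bash
python3 -c "
from rig import env
print(env.close_job())"
```

```text
the job is handed in; nothing more can be done
None
```

The stave is closed up tight against the board with its ends level, and I handed the job in with the trigger still squeezed at about 29 N; the hand-in returned no verdict.

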